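Reverse the sample row into the reading rack

TASK

The four samples in the grey incoming tray have to go under the microscope last one first: move them all to the metal reading rack, in reverse order. Seen from the robot's side, the leftmost sample goes into the rack's rightmost compartment, the next one into the compartment beside it, and so on, until the rightmost sample is in the leftmost compartment. Stand each one upright and flat on the floor of its own compartment, and never let a sample tip over on the way.

Things in the scene. Friction and masses are not known exactly. Their poses are not given: they have to be found in the camera images.
- vial: Slim round sample vial: amber glass with a white cap, 28 mm diameter (cap 29 mm), 72 mm high, 50 g. Grip it anywhere on its side. Origin: centre of its underside; z axis up. Stands upright at the start, underside 14 mm above the bench, up to 4 mm off the middle of its holder.
- tin: Squat round aluminium sample tin, 42 mm diameter, 46 mm high, 80 g. Grip it by its upper half (22 to 46 mm above its base). Origin: centre of its underside; z axis up. Stands upright at the start, underside 14 mm above the bench, up to 4 mm off the middle of its holder.
- square_jar: Square sample jar: clear glass 34 x 34 mm, 32 mm high, with a white square lid 36 x 36 mm above it, 54 mm high in all, 70 g. x and y axes are square to its sides; its yaw is within 0.2 rad of the tray's. Grip it by the lid (32 to 54 mm above its base) across two flat sides. Origin: centre of its underside; z axis up. Stands upright at the start, underside 14 mm above the bench, up to 4 mm off the middle of its holder.
- stopper_jar: Round amber glass jar, 36 mm diameter and 44 mm high, with a narrow clear stopper (18 mm diameter) on top, 62 mm high in all, 70 g. Grip it by the jar (24 to 44 mm above its base), not the stopper. Origin: centre of its underside; z axis up. Stands upright at the start, underside 14 mm above the bench, up to 4 mm off the middle of its holder.
- holder_vial: Fixed grey plastic holder block, 60 x 60 mm, 12 mm high, in the incoming tray; the vial stands on it at the start. Origin: centre of its underside (8 mm above the bench). Its inner floor is 6 mm above the origin, 54 x 54 mm, with a 6 mm high lip round it. It never moves, so it keeps marking where the vial stood.
- holder_tin: Fixed grey plastic holder block, 60 x 60 mm, 12 mm high, in the incoming tray; the tin stands on it at the start. Origin: centre of its underside (8 mm above the bench). Its inner floor is 6 mm above the origin, 54 x 54 mm, with a 6 mm high lip round it. It never moves, so it keeps marking where the tin stood.
- holder_square_jar: Fixed grey plastic holder block, 60 x 60 mm, 12 mm high, in the incoming tray; the square jar stands on it at the start. Origin: centre of its underside (8 mm above the bench). Its inner floor is 6 mm above the origin, 54 x 54 mm, with a 6 mm high lip round it. It never moves, so it keeps marking where the square jar stood.
- holder_stopper_jar: Fixed grey plastic holder block, 60 x 60 mm, 12 mm high, in the incoming tray; the stopper jar stands on it at the start. Origin: centre of its underside (8 mm above the bench). Its inner floor is 6 mm above the origin, 54 x 54 mm, with a 6 mm high lip round it. It never moves, so it keeps marking where the stopper jar stood.
- tray: Incoming tray, fixed: grey plastic slab 68 x 276 mm, 8 mm thick, with the four holder blocks (in any order) at y = +96, +32, -32, -96 mm, x = 0 in its frame. Origin: centre of its underside, on the bench. Its y axis runs along the row, to the left seen from the robot (within 0.2 rad of world y). Tray and rack lie one behind the other; either may be the nearer one.
- rack: Reading rack, fixed, empty at the start: metal plate 68 x 268 mm, cork floors, with four compartments, 60 x 60 mm inside, centred at y = +96, +32, -32, -96 mm, x = 0 in its frame. Origin: centre of its underside, on the bench. Its y axis runs along the row, to the left seen from the robot (within 0.2 rad of world y). Floor 6 mm above the origin; walls 4 mm thick, 6 mm above the floor.
Not all that is in view belongs to the job. What is shaped like the square_jar but pink is not meant. Leave any red look-alike of the tin alone.

How it is judged:
By the outcome, as a careful person would: the job done as asked, in the order asked, and still so for the second after the job is handed in, with the robot touching nothing.
It also fails if it takes over 99 s, if anything falls off the work surface, if the arm or the gripper's body presses on something with over 40 N, if the wrist force passes 120 N, or if a joint passes its speed limit or range.

ROBOT

A 7-joint arm with a two-finger parallel gripper is mounted at the origin on the work surface. World frame = base frame: x ahead of the robot, y to its left, z up, the work surface at z = 0. Lengths are in m, angles in rad, forces in N, time in s.
With the tool pointing down it reaches from about 0.4 to 0.85 m from the base axis. Payload 6.9 kg.
Tool frame: the origin (TCP) lies midway between the tips of the shut fingers; the grasp point (between the pads) lies behind it (ctrl.pinch_z is the z of the grasp point in the tool frame, in m); z points along the fingers, y is the direction in which the jaws open and shut (so a half turn about z gives the same grasp; the last joint's range is limited). The gripper opens to 85 mm and grips with 20 to 120 N. Pads are 22 mm wide; open, the fingers measure 114 mm over their backs; the gripper's body (76 mm by 85 mm) begins 54 mm behind the grasp point. The pads swing forward as they close: fully open they stand 13 mm farther back than shut.
Start: joints at [1.258, 0.507, -0.238, 1.5, 0.126, 1.149, -0.155], TCP at [0.254, -0.571, 0.231] pointing down, gripper open.
Joint ranges: [-3.08, 3.08], [-0.24, 2.05], [-1.43, 1.35], [0, 2.5], [-1.52, 4.66], [0.17, 1.96], [-2.89, 2.89]. Speed limits (rad/s): [2.39, 2.39, 3.14, 3.14, 3.14, 3.14, 3.14].

INTERFACE

Orientations are given as a unit quaternion [w, x, y, z].
In Python, from station import ctrl, get_state, vision, ticket, models gives the robot as it stands. Calls block until the motion is done:
- ctrl.movep(position, orientation): joint-space move of the TCP to a pose.
- ctrl.movel(position, frame=None, max_speed=0.15): straight line of the TCP; frame=None keeps the orientation; max_speed is the mean speed in m/s.
- ctrl.set_joints(angles): joint-space move.
- ctrl.ungrasp() and ctrl.close_gripper(force=None): open the fingers fully, or close them until they stop; force is the grip in N (None keeps the last).
- ctrl.pause(seconds).
- ctrl.ik(position, orientation): joint angles nearest the present ones, or None.
- get_state(): the state.
- vision.grab_frame(name): name is "scene" or "top"; returns (picture, depth): 384x512x3 uint8, blue, green, red; 384x512 float32, m along the optical axis (not along the pixel's ray), 0 where there is no reading.
- vision.camera_info(name): a dict with "mtx" (3x3 intrinsics, pixels), "dist_coeffs" ([k1, k2, p1, p2, k3] as OpenCV has them; the pictures are not rectified), "R" (3x3) and "t" (3): a world point X has camera coordinates R X + t. Camera axes: x right, y down, z forward; pixel columns grow to the right and rows downward; lengths in m; the calibration is good to about 2 mm. A picture is of the moment at which its call begins. camera_info takes no time and is no camera call.
A pose or a line that the arm cannot do raises ctrl.Unreachable and nothing moves.
- ticket.close_job(): hands the job in, once; it reports no verdict.
Trained networks look in the newest picture that a camera, given by its name, has taken for a name from the list of things; names that differ only in an ending like _2 or _b are one class to them, and where a whole thing is asked for, a point or a joint stands for the part that bears it (a point fixed in the world has none). Each returns a list of dicts, best first, with "p" (0 to 1); they miss things now and then, are a little off and sometimes report something else, mostly with a low value. They report only what shows in the picture. A call takes as long as a camera call. They do not tell look-alikes from the thing itself.
- models.recognise(camera, target): "point" ([column, row] in pixels, amid what is visible of it).
- models.masks_of(camera, target): "mask" (384x512 bool, what is visible of it) and "point" ([column, row] in pixels, amid what is visible of it).
The state is a dict: "time": time; "qpos": joint angles; "qd": joint speeds; "tau": joint torques, N m; "tcp_pos": TCP position; "eef_rot": TCP orientation; "contact_force": force on the tool from outside, world axes, zero at the start; "wrist_torque": the same for the moment, N m; "width": finger opening in m.
Only numpy, scipy, OpenCV 4.12 (cv2) and the standard library are available. Lean on these libraries where they do the work, as an engineer would, in place of code of your own. Each camera call takes 0.05 s, during which the arm holds its last target. There are 200 camera calls.

## Working session

There is one attempt and no reset: what is moved stays moved. The work goes in short steps, each a Python script; the robot and the scene stay as the last script left them, time stands still between calls to the robot, and variables do not carry over. Pictures are saved under pics/ and viewed, about 12 in all and at most 16, crops included, and the job is handed in when it is done.

```bash
ls; mkdir -p pics; python3 - <<'E'
from station import ctrl, get_state, vision, ticket, models
import cv2,numpy as np
np.set_printoptions(precision=3,suppress=True)
for n in("top","scene"):
    p,d=vision.grab_frame(n); cv2.imwrite(f"pics/{n}0.png",cv2.resize(p,(768,576)))
    np.savez(f"{n}0.npz",p=p,d=d)
    c=vision.camera_info(n); print(n,c["mtx"].tolist(),c["dist_coeffs"],c["R"],c["t"])
s=get_state();print(s["time"],s["width"],s["tcp_pos"],s["eef_rot"],ctrl.pinch_z)
E
```

```text
pics
top [[426.415596511098, 0.0, 262.1504104053448], [0.0, 426.415596511098, 192.9226543581858], [0.0, 0.0, 1.0]] [-0.087  0.     0.     0.     0.   ] [[-0.029 -0.999 -0.039]
 [-0.993  0.033 -0.117]
 [ 0.118  0.035 -0.992]] [0.013 0.613 0.732]
scene [[478.53068810655685, 0.0, 259.5541104003034], [0.0, 478.53068810655685, 192.52868884160944], [0.0, 0.0, 1.0]] [0.03 0.   0.   0.   0.  ] [[-0.633  0.774 -0.004]
 [ 0.617  0.502 -0.606]
 [-0.467 -0.386 -0.795]] [ 0.393 -0.323  1.192]
0.1 0.08548565075488182 [ 0.253 -0.571  0.231] [-0.001  0.978  0.207 -0.   ] -0.0187
```

View pics/top0.png

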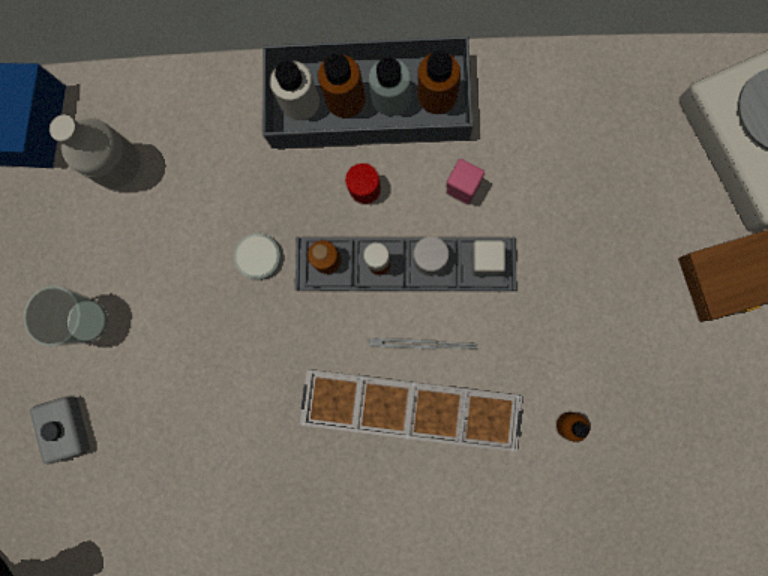

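View pics/scene0.png

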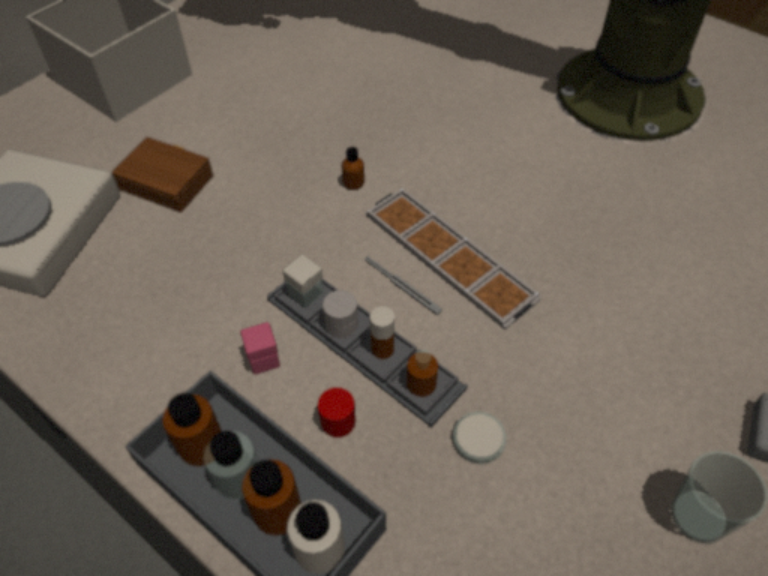

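The top view has the robot's left on the image left. The tray samples from left to right, in 768-wide pixels, are stopper jar (323,257), vial (376,257), tin (431,254) and square jar (489,257). The empty cork rack, at (412,410), is nearer the robot.

Look-alikes:
- **Tin:** red tin (363,183), left alone. White dish (258,257).
- **Square jar:** pink cube (465,180), left alone.
- **Stopper jar or vial:** amber bottle (573,427) and the bottles in the dark box (290–440,80).

Next I'll measure.

```bash
cat > h.py <<'E'
from station import ctrl, get_state, vision, ticket, models
import cv2,numpy as np
np.set_printoptions(precision=4,suppress=True)
def plane(n,uv,z):
    c=vision.camera_info(n);uv=np.asarray(uv,float).reshape(-1,1,2)
    q=cv2.undistortPoints(uv,c["mtx"],c["dist_coeffs"])[:,0]
    r=np.c_[q,np.ones(len(q))]@c["R"]; o=-c["R"].T@c["t"]
    return o+r*((z-o[2])/r[:,2])[:,None]
def cloud(n,d):
    c=vision.camera_info(n);h,w=d.shape
    uv=np.stack(np.meshgrid(np.arange(w),np.arange(h)),-1).reshape(-1,1,2).astype(float)
    q=cv2.undistortPoints(uv,c["mtx"],c["dist_coeffs"])[:,0]
    X=np.c_[q,np.ones(len(q))]*d.reshape(-1,1)
    return ((X-c["t"])@c["R"]).reshape(h,w,3)
H=dict(stopper_jar=.062,vial=.072,tin=.046,square_jar=.054)
E
python3 - <<'E'
from h import *
vis={}
for n in("top","scene"):
    p,d=vision.grab_frame(n);W=cloud(n,d)
    for t in list(H)+["rack","tray"]:
        for m in models.masks_of(n,t)[:3]:
            if m["p"]<.3: continue
            k=m["mask"]; P=W[k&(d>0)]
            if t in H:
                z=np.percentile(P[:,2],95); T=P[abs(P[:,2]-(H[t]+.014))<.005]
                lo,hi=(T[:,:2].min(0),T[:,:2].max(0)) if len(T) else (0,0)
                print(n,t,round(m["p"],2),m["point"],k.sum(),"z95",z.round(4),"ctr",(np.add(lo,hi)/2),"size",np.subtract(hi,lo),len(T))
                if len(T)>10 and t=="square_jar": print("  rect",cv2.minAreaRect((T[:,:2]*1000).astype(np.float32)))
            else:
                c=max(cv2.findContours(k.astype(np.uint8),0,1)[0],key=cv2.contourArea)
                q=plane(n,c.reshape(-1,2),.012 if t=="rack" else .008)
                print(n,t,round(m["p"],2),m["point"],"rect",cv2.minAreaRect((q[:,:2]*1000).astype(np.float32)))
    # cork
    hsv=cv2.cvtColor(p,cv2.COLOR_BGR2HSV)
    k=((hsv[...,0]<16)&(hsv[...,1]>90)).astype(np.uint8)
    for c in cv2.findContours(cv2.morphologyEx(k,cv2.MORPH_OPEN,np.ones((3,3))),0,1)[0]:
        if 300<cv2.contourArea(c)<2500:
            q=plane(n,c.reshape(-1,2),.006);r=cv2.minAreaRect((q[:,:2]*1000).astype(np.float32))
            if min(r[1])>40: print(n,"cork",np.round(r[0],1),np.round(r[1],1),round(r[2],1))
p,d=vision.grab_frame("top")
cv2.imwrite("pics/crop1.png",cv2.resize(p[105:310,150:400],None,fx=3,fy=3,interpolation=2)[:600,:800])
E
```

```text
top stopper_jar 0.95 [216.4, 170.4] 388 z95 0.0757 ctr [0.6575 0.0755] size [0.0165 0.016 ] 77
top vial 0.62 [250.8, 171.1] 306 z95 0.0865 ctr [0.6492 0.0098] size [0.0285 0.0274] 218
top tin 0.71 [239.6, 124.0] 530 z95 0.0466 ctr 0.0 size 0 0
top tin 0.57 [286.9, 166.2] 472 z95 0.061 ctr [ 0.6527 -0.0523] size [0.0409 0.0391] 415
top square_jar 0.93 [309.4, 121.6] 500 z95 0.0547 ctr 0.0 size 0 0
top square_jar 0.92 [326.4, 174.0] 462 z95 0.0691 ctr [ 0.6463 -0.1188] size [0.0363 0.0342] 389
  rect ((646.0227661132812, -118.80842590332031), (33.502445220947266, 35.19856262207031), 86.69242858886719)
top rack 0.56 [274.4, 273.2] rect ((468.471435546875, -21.94207763671875), (267.3359680175781, 69.08059692382812), 81.36428833007812)
top tray 0.86 [265.0, 192.0] rect ((646.878173828125, -21.010086059570312), (276.771240234375, 65.57793426513672), 88.34303283691406)
top cork [ 454. -117.] [50.2 51.3] 81.5
top cork [463.3 -53.4] [50. 51.] 83.1
top cork [473.    9.8] [50.6 50.3] 82.0
top cork [481.7  73.2] [50.7 50.6] 81.4
top cork [ 621.5 -439.3] [ 88.1 113.3] 14.8
scene stopper_jar 0.67 
[... 576 characters left out ...]
-119.21482849121094), (36.359806060791016, 37.937557220458984), 88.71913146972656)
scene rack 0.75 [302.8, 171.2] rect ((471.0011901855469, -21.638580322265625), (274.4307556152344, 77.99113464355469), 81.45369720458984)
scene tray 0.77 [253.6, 255.7] rect ((649.7849731445312, -21.565017700195312), (282.4858703613281, 71.90472412109375), 88.05874633789062)
scene cork [861.5  36.9] [78.9 56.4] 66.9
scene cork [861.7 -89.9] [85.2 57.2] 72.6
scene cork [740.6  16.4] [57.1 43.7] 41.0
scene cork [481.1  72.5] [50.8 51.2] 81.5
scene cork [471.6   9.2] [50.7 50.7] 81.3
scene cork [462.  -54.1] [50.5 50.9] 81.7
scene cork [ 452.5 -117.3] [50.2 50.6] 81.8
scene cork [ 609.2 -446.6] [111.5 141.2] 14.3
```

View pics/crop1.png

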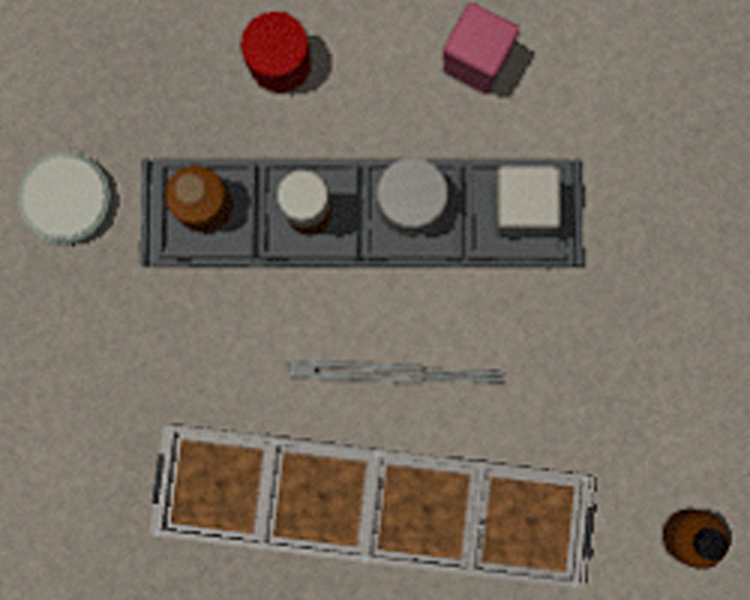

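The choice is confirmed: both cameras agree to about 2 mm, and the sizes and heights match the specification. I'll start with the stopper jar, gripping across the row.

```bash
cat >> h.py <<'E'
from scipy.spatial.transform import Rotation as Rn
OBJ=dict(stopper_jar=(.657,.076,.026),vial=(.649,.0108,.035),tin=(.6527,-.0513,.026),square_jar=(.6462,-.119,.035))
YAW=dict(square_jar=-2.3)
DST=dict(stopper_jar=(.4532,-.1172),vial=(.4626,-.0538),tin=(.4723,.0095),square_jar=(.4814,.0729))
def quat(deg,flip):  # tool down, jaws along the x axis turned by deg
    a=np.radians(deg); y=np.array([np.cos(a),np.sin(a),0])*(-1 if flip else 1); z=np.array([0,0,-1.])
    return Rn.from_matrix(np.c_[np.cross(y,z),y,z]).as_quat(scalar_first=True)
UP=.16
def st(l):
    s=get_state();print(l,"t",round(s["time"],2),"tcp",s["tcp_pos"],"w",round(s["width"],4),"F",s["contact_force"])
def pick(o,flip):
    x,y,z=OBJ[o];q=quat(YAW.get(o,-1.8),flip)
    ctrl.movep([x,y,UP],q); ctrl.movel([x,y,z],max_speed=.15); st("down")
    ctrl.close_gripper(force=30); st("closed")
    ctrl.movel([x,y,UP],max_speed=.12); st("up")
def place(o,flip):
    x,y=DST[o];z=OBJ[o][2]-.007;q=quat(-8.4,flip)
    ctrl.movel([x,y,UP],q,max_speed=.15); st("over")
    ctrl.movel([x,y,z+.015],max_speed=.12);ctrl.movel([x,y,z],max_speed=.04); st("low")
def release(o):
    x,y=DST[o]; ctrl.ungrasp(); st("open"); ctrl.movel([x,y,UP],max_speed=.15)
E
python3 - <<'E'
from h import *
for f in(0,1):
    for o in H:
        print(f,o,ctrl.ik(list(OBJ[o]),quat(-1.8,f)),ctrl.ik([*DST[o],.02],quat(-8.4,f)))
E
```

```text
0 stopper_jar [ 0.1783  0.8222 -0.5906  1.6182  0.5598  0.8762 -0.6626] [ 0.5041  0.6043 -0.449   2.15    0.5432  0.4974 -0.5077]
0 vial [ 0.2842  0.7967 -0.595   1.6487  0.552   0.87   -0.5671] [ 0.38    0.6054 -0.4689  2.1559  0.5657  0.5005 -0.6695]
0 tin [ 0.3638  0.8097 -0.5699  1.6382  0.5432  0.857  -0.4603] [ 0.2363  0.6095 -0.4575  2.139   0.5474  0.5072 -0.7835]
0 square_jar [ 0.4451  0.792  -0.5293  1.6256  0.4937  0.8607 -0.3136] [ 0.1028  0.6218 -0.4537  2.102   0.5302  0.5293 -0.8895]
1 stopper_jar [ 0.4381  1.0702 -1.2271  1.6146  1.0566  1.2489  2.1078] [ 0.0606  0.5866  0.2071  2.1554 -0.2801  0.4242 -2.7979]
1 vial [-0.6053  1.05    1.1496  1.6613 -1.0411  1.1613 -2.3433] [-0.5883  0.9076  1.1495  2.1672 -1.1425  0.9117 -2.0047]
1 tin [-0.505   1.07    1.1495  1.6506 -1.0586  1.1638 -2.2447] [ 0.6474  0.8951 -1.2269  2.1342  1.0846  0.9807  1.7805]
1 square_jar [ 0.0095  0.7589  0.2354  1.632  -0.2306  0.7781 -2.8255] [ 0.5118  0.9098 -1.2269  2.0972  1.0801  1.002   1.6747]
```

flip=0 stays well within the joint ranges.

```bash
python3 - <<'E'
from h import *
ctrl.movep([.6,-.1,.22],quat(-1.8,0)); st("via")
o="stopper_jar";pick(o,0)
p,_=vision.grab_frame("scene");cv2.imwrite("pics/s1.png",p)
place(o,0);p,_=vision.grab_frame("scene");cv2.imwrite("pics/s2.png",p)
E
python3 -c "
import cv2;a=cv2.imread('pics/s1.png');b=cv2.imread('pics/s2.png')
cv2.imwrite('pics/s12.png',cv2.hconcat([a[40:340,130:430],b[40:340,130:430]]))"
```

```text
via t 2.95 tcp [ 0.5998 -0.1018  0.2198] w 0.0849 F [ 0.2652 -1.0476 -1.3481]
down t 4.79 tcp [0.6577 0.0761 0.0271] w 0.0855 F [-0.3639  1.2152  0.391 ]
closed t 5.31 tcp [0.6572 0.0761 0.0266] w 0.0351 F [-0.5479  0.392   5.4632]
up t 6.58 tcp [0.6565 0.0758 0.1591] w 0.0348 F [-0.6732  0.4838 -1.2905]
over t 8.65 tcp [ 0.4537 -0.1166  0.16  ] w 0.0351 F [-0.8905 -0.3278 -0.5757]
low t 10.38 tcp [ 0.453  -0.1171  0.0187] w 0.0352 F [-0.0387 -0.2184 -0.011 ]
```

View pics/s12.png

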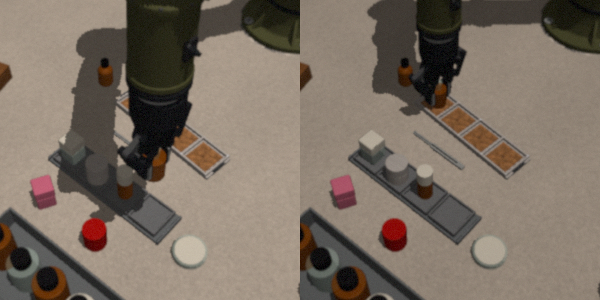

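The first view shows the stopper jar upright in the gripper at (155,165). The second shows it upright over the rack's rightmost compartment at (437,95). The width of 35 mm matches the jar, so I'll release and move the vial.

```bash
python3 - <<'E'
from h import *
release("stopper_jar")
o="vial";pick(o,0);place(o,0);p,_=vision.grab_frame("scene");cv2.imwrite("pics/s3.png",cv2.resize(p[30:250,160:400],None,fx=2,fy=2))
E
```

```text
open t 10.97 tcp [ 0.4532 -0.1172  0.019 ] w 0.0853 F [-0.8678  0.3393 -0.6058]
down t 13.98 tcp [0.6496 0.0109 0.036 ] w 0.0851 F [-0.2915 -0.3929  0.8256]
closed t 14.54 tcp [0.6491 0.0108 0.0354] w 0.0276 F [-0.4704  1.0813  3.4037]
up t 15.73 tcp [0.6485 0.0106 0.1591] w 0.0278 F [-0.216  -0.7958 -1.3928]
over t 17.2 tcp [ 0.4634 -0.0534  0.16  ] w 0.0283 F [ 0.9219  0.497  -0.5768]
low t 18.85 tcp [ 0.4625 -0.0537  0.0278] w 0.028 F [-0.5379 -0.1361  0.4783]
```

View pics/s3.png

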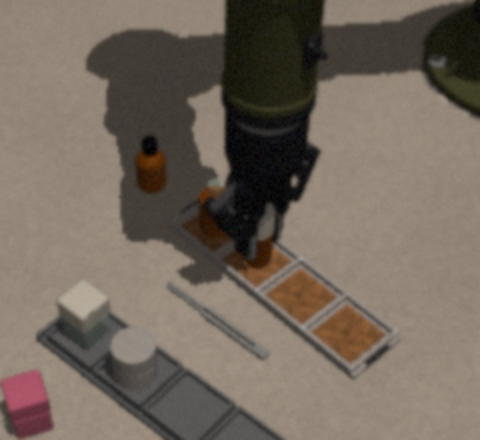

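The stopper jar stands in the first compartment (212,215), and the vial is upright in the second (260,250). Next I'll release it and do the tin and the square jar.

```bash
python3 - <<'E'
from h import *
release("vial")
o="tin";pick(o,0);assert .035<get_state()["width"]<.046;place(o,0);release(o)
o="square_jar";pick(o,0);assert .03<get_state()["width"]<.04
p,_=vision.grab_frame("scene");cv2.imwrite("pics/s4.png",cv2.resize(p[30:250,160:400],None,fx=2,fy=2))
E
```

```text
open t 19.5 tcp [ 0.4626 -0.0538  0.028 ] w 0.0851 F [-0.0752  0.3376 -0.0541]
down t 22.36 tcp [ 0.6533 -0.0511  0.0271] w 0.0854 F [0.4088 0.9237 0.5196]
closed t 22.84 tcp [ 0.653  -0.0513  0.0267] w 0.0407 F [-1.4028 -0.4765  5.0401]
up t 24.11 tcp [ 0.6522 -0.0514  0.159 ] w 0.0407 F [-0.6706  0.051  -1.3344]
over t 25.52 tcp [0.4731 0.0093 0.16  ] w 0.041 F [-0.6511 -0.5259 -1.099 ]
low t 27.25 tcp [0.4721 0.0095 0.0187] w 0.0407 F [ 0.2614  0.2034 -0.8088]
open t 27.76 tcp [0.4723 0.0095 0.019 ] w 0.0853 F [-0.1843 -0.0817 -0.8447]
down t 30.7 tcp [ 0.6469 -0.1187  0.0361] w 0.0854 F [ 0.3675  0.9216 -0.4124]
closed t 31.21 tcp [ 0.6465 -0.1191  0.0355] w 0.0357 F [-0.5247  0.2679  4.1349]
up t 32.4 tcp [ 0.6457 -0.1191  0.1591] w 0.0359 F [-0.4506 -0.5976 -0.8487]
```

View pics/s4.png

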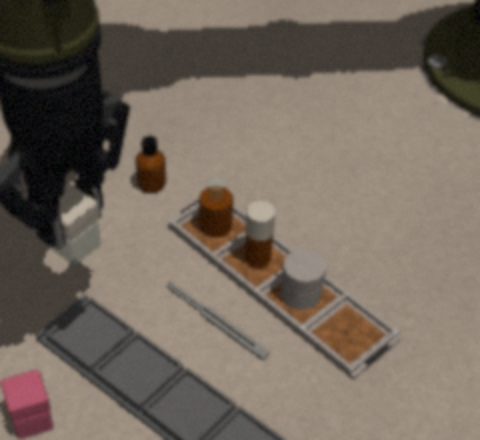

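The stopper jar (215,210), vial (260,235) and tin (303,280) stand upright in compartments 1 to 3 from the right. The square jar is in the gripper at (75,225).

```bash
python3 - <<'E'
from h import *
o="square_jar";place(o,0);release(o)
ctrl.movep([.3,-.5,.23],quat(-8.4,0)); st("away")
im=[]
for n in("top","scene"):
    p,d=vision.grab_frame(n);W=cloud(n,d)
    for t in H:
        for m in models.masks_of(n,t)[:3]:
            P=W[m["mask"]&(d>0)]; T=P[abs(P[:,2]-(H[t]+.006))<.005]
            if m["p"]>.3 and len(T)>20 and T[:,0].mean()<.53:
                c=(T[:,:2].min(0)+T[:,:2].max(0))/2
                print(n,t,round(m["p"],2),"top z",np.median(T[:,2]).round(4),"ctr",c,"off",c-DST[t])
    im.append(cv2.resize(p[190:330,170:370] if n=="top" else p[90:230,220:420],(800,560))[:, :][::1]); im[-1]=cv2.resize(im[-1],(400,280))
cv2.imwrite("pics/end.png",cv2.vconcat(im))
E
```

```text
over t 34.28 tcp [0.4818 0.0723 0.1599] w 0.0353 F [ 1.1232 -0.7379 -0.5292]
low t 35.93 tcp [0.4812 0.0729 0.0277] w 0.0357 F [ 0.5509  0.3359 -0.5314]
open t 36.48 tcp [0.4814 0.0729 0.028 ] w 0.0855 F [ 0.2555 -0.9114  0.4052]
away t 39.67 tcp [ 0.3012 -0.499   0.2301] w 0.0852 F [-0.4802 -0.5448 -0.6191]
top stopper_jar 0.92 top z 0.0671 ctr [ 0.4526 -0.116 ] off [-0.0006  0.0012]
top vial 0.81 top z 0.0768 ctr [ 0.4622 -0.0529] off [-0.0004  0.0009]
top tin 0.81 top z 0.0512 ctr [0.4719 0.0077] off [-0.0004 -0.0018]
top square_jar 0.66 top z 0.0591 ctr [0.4809 0.0721] off [-0.0005 -0.0008]
scene stopper_jar 0.59 top z 0.0681 ctr [ 0.4529 -0.1151] off [-0.0003  0.0021]
scene vial 0.9 top z 0.0776 ctr [ 0.4621 -0.0529] off [-0.0005  0.0009]
scene tin 0.74 top z 0.0519 ctr [0.4722 0.0097] off [-0.0001  0.0002]
scene square_jar 0.75 top z 0.0597 ctr [0.4825 0.0729] off [ 0.0011 -0.    ]
```

View pics/end.png

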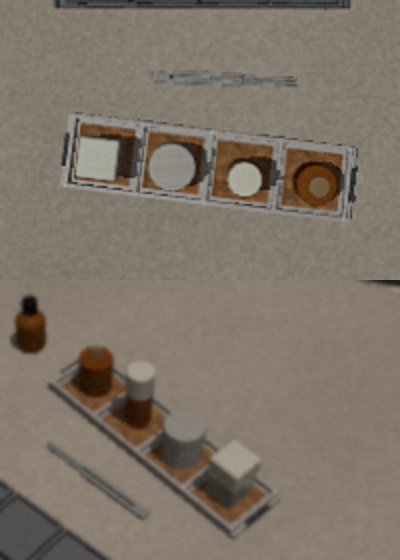

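All four samples stand upright in the rack. Left to right they are square jar, tin, vial and stopper jar, and their top heights equal floor plus object height.

```bash
python3 -c "
from station import ticket
print(ticket.close_job())"
```

```text
the job is handed in; nothing more can be done
None
```

All four samples are in the reading rack in reverse order. From left to right, seen from the robot, they are the square jar, tin, vial and stopper jar.

- **Position:** in the last check, both cameras put every sample within about 2 mm of the middle of its compartment.
- **Standing:** all four are upright. Their tops are within about 1 mm of the rack floor height plus the sample's own height, so they stand flat.
- **Limits:** the run took about 40 s of the 99 s allowed, and the measured tool forces I read stayed below about 6 N.
- **Look-alikes:** I did not touch the red tin or the pink cube.

No check failed or disagreed. The job is handed in, but it reports no verdict.

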